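# Making up a painting kit and a printing kit

## Robot

A 6-joint arm with a two-finger parallel gripper is mounted at the origin on the work surface. World frame = base frame: x ahead of the robot, y to its left, z up, the work surface at z = 0. Lengths are in m, angles in degrees, forces in N, time in s.
With the tool pointing down it reaches from about 0.35 to 0.875 m from the base axis. Payload 4.2 kg.
Tool frame: the origin (TCP) lies midway between the tips of the shut fingers; the grasp point (between the pads) lies 19 mm behind it; z points along the fingers, y is the direction in which the jaws open and shut (so a half turn about z gives the same grasp; the last joint's range is limited). The gripper opens to 87 mm and grips with 3 to 60 N. Pads are 19 mm wide; open, the fingers measure 117 mm over their backs; the gripper's body (75 mm by 190 mm) begins 51 mm behind the grasp point.
Start: joints at [-61.272, 22.042, 0.453, 0, -68.411, -14.817], TCP at [0.15, -0.607, 0.223] pointing down, gripper open.
Joint ranges: [-179.83, 179.83], [-69.29, 118.12], [-61.27, 80.66], [-181.25, 117.63], [-171.15, -9.14], [-177.46, 177.46]. Speed limits (degrees/s): [159.86, 159.86, 180, 180, 180, 180].

## Interface

Orientations are given as a 3x3 rotation matrix whose columns are the frame's x, y, z axes.
In Python, from station import r gives the robot as it stands.
- The arm moves only by the tool play_rows, never from a script. Its argument "commands" is a list that holds one entry, the list of rows, each a list of 7 numbers: the shift along the world's x, y, z in m, then the turn, a rotation vector about the world's x, y, z in rad, then the closure, from 0 (fully open) to 1 (shut). A call has 1 to 5 rows; each row is the pose to reach, as a shift and turn from the pose commanded when the call began; what a row does not reach only later rows make up. A row lasts 1/10 s, in which the tool goes at most 50 mm and 8.59 degrees, less where a joint would pass 70% of its speed; a pose out of reach is approached as far as the arm can. A call with a gripper value outside its range is refused whole. The fingers move at their own pace and stop on an object; the grip force is fixed at half the most. Time passes only in rows, so rows that repeat a pose let the fingers close. It gives the time, the measured TCP pose, the force and the opening at its end, in the units of the state.
- r.sense(): the state, without advancing time (a new reading comes with each control period).
- r.capture(name): name is "scene" or "top" or "wrist"; returns a dict with "image" (420x560x3 uint8, red, green, blue), "range_z" (420x560 float32, m along the optical axis (not along the pixel's ray), 0 where there is no reading), "intrinsics" (3x3 intrinsics, pixels), "k1" (the pictures are not rectified: a ray, as slopes to the right and down, at radius r is drawn at 1 + k1 r^2 times it, then the intrinsics apply), "extrinsics" (4x4, takes a point from camera to world coordinates); the wrist camera has in their place "mount" (4x4, takes a point from camera to tool coordinates, whose origin is the TCP and whose axes are the flange's). Camera axes: x right, y up, looking along -z (the intrinsics and any distortion apply to the point x, -y, -z); pixel columns grow to the right and rows downward; lengths in m; the calibration is good to about 2 mm. A picture is of the moment at which its call begins: read the wrist's pose just before it.
- r.finish_job(): hands the job in, once; it reports no verdict.
The state is a dict: "time_s": time; "joints": joint angles; "joint_velocities": joint speeds; "effort": joint torques, N m; "tcp_pos": TCP position; "ee_rot": TCP orientation; "wrist_force": force on the tool from outside, world axes, zero at the start; "moment": the same for the moment, N m; "gripper_width": opening from 0.0 (shut) to 1.0 (fully open).
Only numpy, scipy, OpenCV 4.12 (cv2) and the standard library are available. Lean on these libraries where they do the work, as an engineer would, in place of code of your own. Each camera call takes 0.05 s, during which the arm holds its last target. There are 200 camera calls.

## Task

Make up the two kits for the art class: the large pot, upright in the square pot well, and the wide flat brush, lying in the long trough, go into the divided painting caddy; the small pot (upright; draw it out of the large one), the brayer and the baren (grip upwards) go into the plain printing tray, side by side and each resting flat on the tray's floor. Leave the slim brush, the ink tin and the tape roll where they are.

Things in the scene. Friction and masses are not known exactly. Their poses are not given: they have to be found in the camera images.
- caddy: Painting caddy, fixed: divided grey plastic tray, 200 (x) by 196 (y) mm, walls 24 mm high, 4 mm thick, floor 4 mm. Origin: centre of its underside. Long brush trough along x, inside 192 by 104 mm, middle at x 0, y -42 mm. Square pot well, inside 80 by 80 mm, middle at x +56, y +54 mm; dividers 22 mm high. The third compartment (middle x -42, y +54) is filled by a white palette with six hollows.
- print_tray: Printing tray, fixed: a plain white enamelled tray without dividers, 200 (x) by 196 (y) mm outside, 192 by 188 mm inside, walls 24 mm high, floor 4 mm thick. Origin: centre of its underside, z up.
- large_pot: Large open metal pot, round, slightly tapered: 68 mm across the rim, 56 mm across the foot, 64 mm tall, wall 3 mm, top 16 mm a straight collar; up to 0.21 kg. The small pot starts nested in it, standing on four inner ribs 28 mm above its underside. Origin: centre of its underside, z up.
- small_pot: Small open metal pot, same shape: 58 mm across the rim, 48 mm across the foot, 62 mm tall, wall 3 mm, top 22 mm a straight collar; up to 0.13 kg. It starts inside the large pot with about 4 mm of play: rim 90 mm above the table, top 26 mm proud of the large pot, to be gripped across and drawn straight up. Origin: centre of its underside, z up.
- brayer: Ink roller lying on the table: black roller 36 mm in diameter, 56 mm wide (does not turn), steel yoke 67 mm wide, wooden handle 23 mm thick, its axis 20 mm above the table on a small rest; 150 mm long, up to 0.22 kg. Origin: mid-length, on the underside; x points to the roller (axis at x +57 mm; handle x -75 to +12 mm). Balances near x +5 mm; grip it at x about 0.
- baren: Baren (round rubbing pad for printing), lying pad down: pale wooden disc 86 mm in diameter, 14 mm thick, with a raised darker wooden grip on top 66 mm long (x), 24 mm wide (y), its top 42 mm above the table; up to 0.19 kg. Origin: centre of its underside, z up.
- wide_brush: Wide flat brush lying flat, 160 mm long: pale bristles and steel ferrule 46 mm wide, 18 mm thick; pale handle 14 mm thick, its middle 9 mm above what it lies on, 22 mm wide from x -45 to 0 mm, 16 mm further back; up to 0.1 kg. Origin: mid-length, on the underside; x points to the bristles. Grip the handle at x about -12 mm.
- slim_brush: Bystander: a slim round brush with a thin dark handle 9 mm thick, 160 mm long, lying flat; belongs to neither kit. Origin: mid-length, on the underside; x points to the bristles.
- ink_tin: Bystander: a closed flat steel ink tin, 68 mm in diameter, 44 mm tall. Origin: centre of its underside.
- tape_roll: Bystander: a roll of buff masking tape lying flat, 80 mm outside and 56 mm inside diameter, 24 mm tall. Origin: centre of its underside.
Mind the look-alikes: they are no part of the job. Of the things like the baren, leave any that is pink; of the rest the smaller one is meant.

How it is judged (in metres and radians):
At the end, for the whole second after the job is handed in: Caddy: large pot within 14 mm of the well's middle, wide brush within 30 mm along and 35 mm across of the trough's middle. Printing tray: small pot, brayer and baren inside the walls. Each on the tray's floor (underside below 10 mm), tilted under 0.12 rad, released, at rest (x of large_pot in the frame of caddy between 0.042 and 0.07 m and y of large_pot in the frame of caddy between 0.04 and 0.068 m and z of large_pot in the frame of caddy between 0 and 0.01 m and angle between each of large_pot, wide_brush, small_pot, brayer, baren's own z axis and vertical below 0.12 rad and linear speed of each of large_pot, wide_brush, small_pot, brayer, baren below 0.02 m/s and x of wide_brush in the frame of caddy between -0.03 and 0.03 m and y of wide_brush in the frame of caddy between -0.077 and -0.007 m and z of wide_brush in the frame of caddy between 0 and 0.01 m and x of small_pot in the frame of print_tray between -0.075 and 0.075 m and y of small_pot in the frame of print_tray between -0.074 and 0.074 m and z of small_pot in the frame of print_tray between 0 and 0.01 m and x of brayer in the frame of print_tray between -0.06 and 0.06 m and y of brayer in the frame of print_tray between -0.075 and 0.075 m and z of brayer in the frame of print_tray between 0 and 0.01 m and x of baren in the frame of print_tray between -0.058 and 0.058 m and y of baren in the frame of print_tray between -0.056 and 0.056 m and z of baren in the frame of print_tray between 0 and 0.01 m); the robot touches nothing.
It fails at once if the slim brush is moved by more than 30 mm (distance of slim_brush from where it was at the start of the episode above 0.03 m).
It fails at once if the ink tin is moved by more than 30 mm (distance of ink_tin from where it was at the start of the episode above 0.03 m).
It fails at once if the tape roll is moved by more than 30 mm (distance of tape_roll from where it was at the start of the episode above 0.03 m).
It also fails if it takes over 134 s, if anything falls off the work surface, if the arm or the gripper's body presses on something with over 40 N, if the wrist force passes 120 N, or if a joint passes its speed limit or range.

## Working session

There is one attempt and no reset: what is moved stays moved. The work goes in short steps, Python scripts to look and compute and a tool call to move; the robot and the scene stay as the last step left them, time stands still between calls to the robot, and variables do not carry over. Pictures are saved under pics/ and viewed, about 12 in all and at most 16, crops included, and the job is handed in when it is done.

Besides the shell and the picture viewer there is one more tool, called after "Request:" by a JSON object that holds its "method" and its "body", one argument or row to a line. play_rows: Moves the arm, as the interface text tells. Its arguments: {"type":"object","properties":{"commands":{"type":"array","items":{"type":"array","items":{"type":"array","items":{"type":"number"}}}}},"required":["commands"]}

```bash
ls; mkdir -p pics; cat > h.py <<'E'
import numpy as np, cv2
from station import r
def cap(n):
    s=r.sense(); c=r.capture(n)
    if 'mount' in c:
        T=np.eye(4);T[:3,:3]=s['ee_rot'];T[:3,3]=s['tcp_pos'];c['extrinsics']=T@np.array(c['mount'])
    return c
def rays(c,u,v):
    K=np.array(c['intrinsics']);d=np.stack([(np.asarray(u,float)-K[0,2])/K[0,0],(np.asarray(v,float)-K[1,2])/K[1,1]],-1)
    p=d.copy()
    for _ in range(10): p=d/(1+c['k1']*(p**2).sum(-1,keepdims=True))
    return np.concatenate([p[...,:1],-p[...,1:],-np.ones_like(p[...,:1])],-1)
def plane(c,u,v,z):
    E=np.array(c['extrinsics']);d=rays(c,u,v)@E[:3,:3].T;o=E[:3,3]
    return o+d*((z-o[2])/d[...,2])[...,None]
def cloud(c):
    h,w=c['range_z'].shape;v,u=np.mgrid[:h,:w];E=np.array(c['extrinsics'])
    P=(rays(c,u,v)*c['range_z'][...,None])@E[:3,:3].T+E[:3,3]
    P[c['range_z']<=0]=np.nan
    return P
def save(c,n,img=None): cv2.imwrite('pics/'+n,cv2.cvtColor(c['image'] if img is None else img,cv2.COLOR_RGB2BGR))
E
python3 - <<'E'
from h import *
for n in('scene','top'):
    c=cap(n);save(c,n+'0.png');print(n,c['k1'],np.round(c['extrinsics'],3).tolist(),(c['range_z']>0).mean())
s=r.sense();print(s)
E
```

```text
pics
scene -0.01977958631851639 [[0.306, -0.74, 0.599, 0.916], [0.952, 0.236, -0.194, -0.147], [0.002, 0.629, 0.777, 0.668], [0.0, 0.0, 0.0, 1.0]] 0.9959523809523809
top 0.018942440902320376 [[-0.018, 0.988, -0.156, 0.229], [-1.0, -0.019, -0.006, -0.015], [-0.009, 0.156, 0.988, 1.427], [0.0, 0.0, 0.0, 1.0]] 0.9958078231292516
{'time_s': 0.1, 'joints': array([-6.12706940e+01,  2.20875067e+01,  3.87025455e-01, -2.56381817e-02,
       -6.84137535e+01, -1.48171201e+01]), 'joint_velocities': array([-0.02055247, -0.14171706,  0.09539075, -0.01143149,  0.09069423,
       -0.02784104]), 'effort': array([-3.25478604e-04, -3.91687953e+01,  1.87934482e+01,  4.23194423e+00,
        1.34244002e-02, -7.45159923e-05]), 'tcp_pos': array([ 0.15015734, -0.60612113,  0.22155208]), 'ee_rot': array([[-9.70705003e-01, -2.40273688e-01, -5.93466522e-04],
       [-2.40274396e-01,  9.70703054e-01,  1.94831011e-03],
       [ 1.07952110e-04,  2.03382918e-03, -9.99997926e-01]]), 'wrist_force': array([-0.17328377, -0.13022087,  0.11404914]), 'moment': array([-0.03318422,  0.00308524, -0.02904243]), 'gripper_width': 1.0005968642369243}
```

View pics/scene0.png

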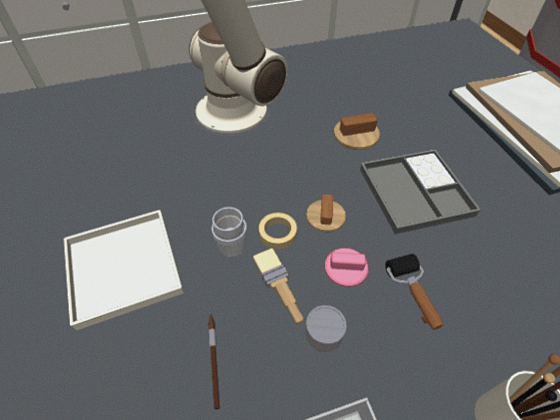

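View pics/top0.png

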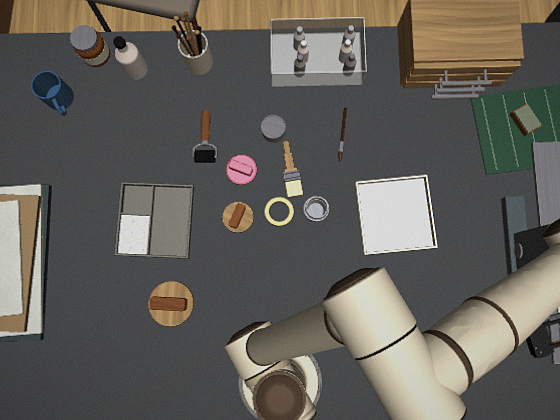

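The scene view shows all the objects. In the top view the caddy is at (155,220), with the palette lower left, the well upper left and the trough on the right. The tray is at (397,215), the nested pots (316,208), the brayer (205,140), the wide brush (291,170), and the bystanders: tape (279,211), tin (273,127), slim brush (343,135).
Baren look-alikes are pink (241,169), small brown (238,217) and large brown (171,303). By the description I choose (238,217).

```bash
python3 - <<'E'
from h import *
for n in('top','scene'):
    c=cap(n);P=cloud(c);z=P[...,2]
    t=z[(abs(z)<.02)];print(n,'table',np.median(t), 'f',c['intrinsics'][0][0])
    m=((z>.006)&(z<.12)&(P[...,0]>.28)&(P[...,0]<.85)&(abs(P[...,1])<.45)).astype(np.uint8)
    k,l,st,ce=cv2.connectedComponentsWithStats(m)
    for i in range(1,k):
        if st[i,4]<60: continue
        Q=P[l==i];Q=Q[np.isfinite(Q).all(1)]
        rect=cv2.minAreaRect((Q[:,:2]*1000).astype(np.float32))
        print(np.round(ce[i]),st[i,4],'rect',np.round(rect[0]),np.round(rect[1]),round(rect[2],1),'zmax',np.round(np.percentile(Q[:,2],98)*1000),'med',np.round(np.median(Q,0)*1000))
    for nm,(x0,x1,y0,y1) in {} .items(): pass
E
```

```text
top table 0.001869865385440428 f 519.3857471433121
[420.  80.] 795 rect [ 803. -403.] [121.  45.] 62.8 zmax 118.0 med [ 803. -398.   70.]
[319.  77.] 1416 rect [ 833. -126.] [274.  34.] 89.9 zmax 94.0 med [ 821. -122.   58.]
[342. 136.] 181 rect [ 668. -188.] [ 17. 168.] 84.0 zmax 17.0 med [ 660. -188.   11.]
[205. 142.] 639 rect [665. 207.] [149.  72.] 11.2 zmax 41.0 med [642. 196.  31.]
[273. 128.] 543 rect [694.  10.] [84. 68.] 22.8 zmax 49.0 med [684.   6.  43.]
[291. 174.] 648 rect [576. -43.] [161.  52.] 7.6 zmax 25.0 med [551. -40.  18.]
[241. 169.] 724 rect [577.  99.] [88. 86.] 70.6 zmax 47.0 med [571.  96.  17.]
[394. 211.] 2267 rect [ 444. -328.] [213. 212.] 3.9 zmax 31.0 med [ 458. -314.    9.]
[149. 222.] 3511 rect [443. 340.] [211. 216.] 86.6 zmax 30.0 med [428. 360.  17.]
[279. 211.] 399 rect [455.  -4.] [84. 80.] 52.9 zmax 31.0 med [453.  -6.  25.]
[316. 209.] 517 rect [ 452. -105.] [73. 65.] 68.3 zmax 94.0 med [ 456. -107.   55.]
[238. 217.] 760 rect [443. 107.] [84. 89.] 51.7 zmax 47.0 med [440. 107.  16.]
[416. 220.] 153 rect [ 427. -384.] [49. 84.] 56.2 zmax 12.0 
[... 360 characters left out ...]
63. 66.] 23.4 zmax 91.0 med [ 468. -105.   62.]
[114. 271.] 2374 rect [ 438. -323.] [206. 200.] 4.5 zmax 27.0 med [ 466. -344.   21.]
[277. 230.] 764 rect [454.  -6.] [78. 80.] 89.9 zmax 26.0 med [459.  -6.  23.]
[277. 280.] 1291 rect [576. -39.] [160.  47.] 7.4 zmax 20.0 med [560. -39.  16.]
[346. 267.] 1323 rect [577.  98.] [84. 84.] 10.7 zmax 43.0 med [586.  93.  15.]
[415. 286.] 1392 rect [670. 198.] [ 67. 149.] 88.3 zmax 37.0 med [652. 194.  30.]
[325. 327.] 1488 rect [686.   7.] [66. 68.] 66.2 zmax 46.0 med [691.   5.  43.]
[214. 362.] 510 rect [ 672. -187.] [ 11. 160.] 82.5 zmax 13.0 med [ 680. -187.   10.]
[349. 412.] 767 rect [822. -32.] [97. 27.] 72.0 zmax 92.0 med [824.  -9.  75.]
```

Request:
{"method": "play_rows", "body": {
  "commands": [
    [[0.04,0.04,0.03,0,0,0,0],[0.07,0.07,0.06,0,0,0,0],[0.1,0.1,0.08,0,0,0.08,0],[0.13,0.13,0.1,0,0,0.16,0],[0.16,0.16,0.12,0,0,0.24,0]]
  ]
}}

```text
time_s: 0.7
tcp_pos: [0.307, -0.4493, 0.3407]
ee_rot: [[-0.884, -0.467, 0.0], [-0.467, 0.884, -0.0], [-0.0, -0.0, -1.0]]
wrist_force: [1.2, -0.7, 0.1]
gripper_width: 0.995
```

Request:
{"method": "play_rows", "body": {
  "commands": [
    [[0.03,0.03,0.0,0,0,0,0],[0.06,0.06,0.0,0,0,0,0],[0.09,0.09,0.0,0,0,0,0],[0.12,0.12,0.0,0,0,0,0],[0.12,0.12,0.0,0,0,0,0]]
  ]
}}

```text
time_s: 1.2
tcp_pos: [0.4288, -0.3278, 0.3392]
ee_rot: [[-0.883, -0.469, 0.0], [-0.469, 0.883, 0.001], [-0.001, 0.001, -1.0]]
wrist_force: [-0.3, 0.3, -0.4]
gripper_width: 0.998
```

```bash
python3 - <<'E'
from h import *
s=r.sense();print(s['time_s'],s['tcp_pos'],s['ee_rot'].round(3).tolist(),s['joints'].round(1))
c=cap('wrist');save(c,'w0.png');print(np.round(c['mount'],3).tolist(),c['intrinsics'][0][0])
E
```

```text
1.2 [ 0.42881595 -0.32775431  0.33923792] [[-0.883, -0.469, 0.0], [-0.469, 0.883, 0.001], [-0.001, 0.001, -1.0]] [-20.2  10.2   0.5  -0.1 -80.4 -41.8]
[[-0.001, 0.967, 0.256, 0.069], [1.0, 0.001, -0.0, 0.001], [-0.0, 0.256, -0.967, -0.162], [0.0, 0.0, 0.0, 1.0]] 316.71700172195494
```

View pics/w0.png

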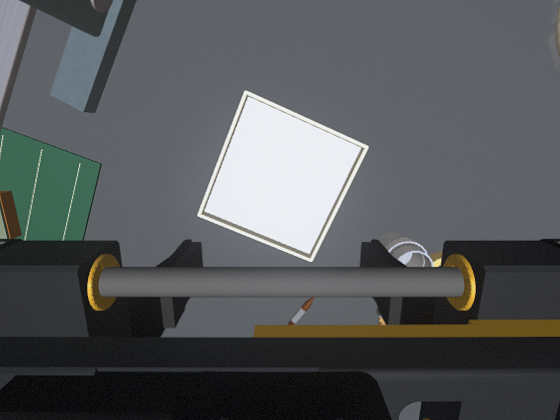

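The wrist view shows the tray with corners near (246,91), (368,147), (311,262) and (199,215). The turn went the wrong way, so I'll correct it on the next leg.

```bash
python3 - <<'E'
from h import *
c=cap('wrist')
g=c['image'].min(2);m=(g>150).astype(np.uint8);m[240:]=np.where(np.arange(560)[None]>200,m[240:],0);m[270:]=0;m[:,380:]=0
k,l,st,_=cv2.connectedComponentsWithStats(m);i=1+st[1:,4].argmax()
for z in(.024,):
    cs,_=cv2.findContours((l==i).astype(np.uint8),cv2.RETR_EXTERNAL,2);q=cs[0][:,0]
    ap=cv2.approxPolyDP(cv2.convexHull(cs[0]),8,True)[:,0];print(ap.tolist())
    p=plane(c,q[:,0],q[:,1],z)[:,:2]*1000
    print(z,cv2.minAreaRect(p.astype(np.float32)))
    print(plane(c,ap[:,0],ap[:,1],z).round(4).tolist())
P=cloud(c)
print('floor z',np.nanmedian(P[150:200,260:310,2]))
E
```

```text
[[245, 92], [368, 147], [312, 262], [198, 217]]
0.024 ((439.0711975097656, -322.623779296875), (202.5916748046875, 199.33436584472656), 4.468945503234863)
[[0.3471, -0.4282, 0.024], [0.3308, -0.2332, 0.024], [0.5301, -0.2166, 0.024], [0.547, -0.4119, 0.024]]
floor z 0.004132240905916518
```

Request:
{"method": "play_rows", "body": {
  "commands": [
    [[0.015,0.045,0,0,0,-0.1,0],[0.03,0.09,0,0,0,-0.2,0],[0.045,0.135,0,0,0,-0.3,0],[0.06,0.18,0,0,0,-0.4,0],[0.07,0.22,0,0,0,-0.488,0]]
  ]
}}

```text
time_s: 1.8
tcp_pos: [0.4961, -0.1101, 0.3398]
ee_rot: [[-1.0, 0.011, 0.0], [0.011, 1.0, -0.0], [-0.0, -0.0, -1.0]]
wrist_force: [0.4, -0.9, -0.4]
gripper_width: 1.002
```

Request:
{"method": "play_rows", "body": {
  "commands": [
    [[0.015,0.045,0,0,0,0,0],[0.015,0.045,0,0,0,0,0],[0.015,0.045,0,0,0,0,0]]
  ]
}}

```text
time_s: 2.1
tcp_pos: [0.511, -0.0659, 0.3397]
ee_rot: [[-1.0, 0.005, -0.001], [0.005, 1.0, -0.0], [0.001, -0.0, -1.0]]
wrist_force: [-0.1, 0.3, -0.3]
gripper_width: 1.0
```

```bash
python3 - <<'E'
from h import *
s=r.sense();print(s['time_s'],s['tcp_pos'],s['ee_rot'].round(3).tolist(),s['joints'].round(1))
c=cap('wrist');save(c,'w1.png');np.savez('w1.npz',**c)
E
```

```text
2.1 [ 0.51099101 -0.06590885  0.3396542 ] [[-1.0, 0.005, -0.001], [0.005, 1.0, -0.0], [0.001, -0.0, -1.0]] [  10.7    7.6   -2.6    0.   -79.9 -101. ]
```

View pics/w1.png

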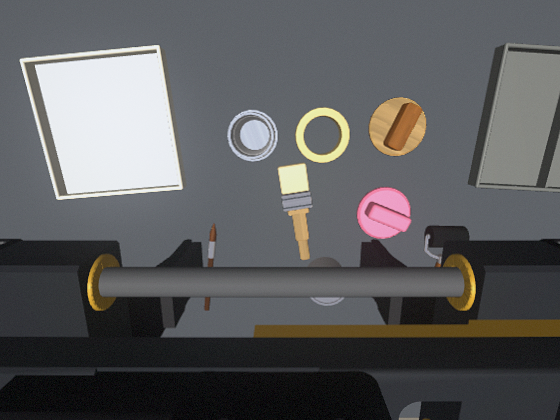

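This wrist view shows the nested pots at (253,135), wide brush (297,210), baren (398,127) with a dark grip running diagonally, pink one (384,213), and tape (322,135). Now I'll measure these.

```bash
python3 - <<'E'
from h import *
c=dict(np.load('w1.npz'));P=cloud(c);z=P[...,2];I=c['image'].astype(int)
def roi(x0,x1,y0,y1):
    m=np.zeros(z.shape,bool);m[y0:y1,x0:x1]=1;return m
def rep(n,m,zz):
    v,u=np.nonzero(m);p=plane(c,u,v,zz)[:,:2]*1000;R=cv2.minAreaRect(p.astype(np.float32))
    C=np.cov(p.T);w,V=np.linalg.eigh(C);a=np.degrees(np.arctan2(V[1,1],V[0,1]))
    (cx,cy),rad=cv2.minEnclosingCircle(p.astype(np.float32))
    print(n,m.sum(),'rect',np.round(R[0],1),np.round(R[1],1),round(R[2],1),'pca',round(a,1),'mean',p.mean(0).round(1),'circ',round(cx,1),round(cy,1),round(rad,1))
b=roi(365,430,92,162)
rep('disc',b&(z>.007)&(z<.024),.014);rep('grip',b&(z>.03),.042)
sub=I[92:162,365:430];print('grip hist',sub[35,20],sub[35,35])
p=roi(222,285,100,168);rep('smallrim',p&(z>.083),.09);rep('largerim',p&(z>.056)&(z<.07),.064)
w=roi(270,318,158,262);rep('brush',w&(z>.006),.012)
w2=roi(270,318,217,258);rep('handle',w2&(z>.006),.012)
w2=roi(270,318,158,205);rep('bristle',w2&(z>.006),.018)
print('ztable',np.nanmedian(z[60:90,220:340]),'zrim',np.nanpercentile(z[p],99),'grip',np.nanpercentile(z[b],98))
img=cv2.resize(c['image'][85:245,220:440],None,fx=3,fy=3);save(c,'w1crop.png',img)
E
```

```text
disc 1710 rect [441.7 108.2] [84.5 84.3] 47.3 pca 58.7 mean [441.1 103.6] circ 442.0 108.2 43.0
grip 871 rect [441.6 107. ] [26.4 65.6] 65.8 pca 155.7 mean [441.2 107.4] circ 441.6 107.4 33.6
grip hist [200 163 108] [166 109  59]
smallrim 367 rect [ 451.3 -103.8] [55.8 56.7] 89.3 pca 162.6 mean [ 451.5 -105.4] circ 451.7 -103.6 28.8
largerim 559 rect [ 452.6 -103.5] [66.  66.7] 62.5 pca 178.8 mean [ 452.2 -103.1] circ 452.5 -103.8 33.8
brush 1991 rect [572.9 -38.3] [170.8  61.8] 1.4 pca -172.7 mean [555.1 -40.4] circ 572.8 -22.3 86.5
handle 487 rect [615.3 -32.1] [72.5 21.7] 8.6 pca -170.8 mean [612.2 -32.6] circ 615.6 -34.0 37.2
bristle 1204 rect [522.3 -40.5] [60.8 71.6] 89.7 pca -177.9 mean [526.  -44.1] circ 522.4 -36.8 44.5
ztable -5.402080164429446e-05 zrim 0.09085853030458156 grip 0.04277746275163218
```

View pics/w1crop.png

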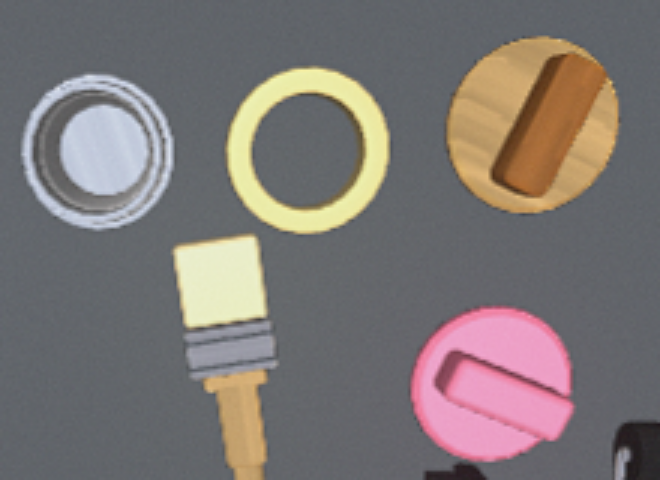

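The crop confirms it: the chosen baren at wrist pixel (398,127) is a pale 86 mm disc with a darker brown grip. It's neither pink nor the larger one.

Request:
{"method": "play_rows", "body": {
  "commands": [
    [[-0.02,0.045,-0.02,0,0,-0.1,0.2],[-0.035,0.09,-0.04,0,0,-0.2,0.2],[-0.05,0.13,-0.07,0,0,-0.3,0.2],[-0.069,0.174,-0.1,0,0,-0.42,0.2],[-0.069,0.174,-0.12,0,0,-0.42,0.2]]
  ]
}}

```text
time_s: 2.65
tcp_pos: [0.4412, 0.1088, 0.2194]
ee_rot: [[-0.91, 0.414, 0.001], [0.414, 0.91, 0.001], [-0.001, 0.002, -1.0]]
wrist_force: [0.9, -0.1, 0.6]
gripper_width: 0.804
```

Request:
{"method": "play_rows", "body": {
  "commands": [
    [[0,0,-0.04,0,0,0,0.2],[0,0,-0.08,0,0,0,0.2],[0,0,-0.12,0,0,0,0.2],[0,0,-0.14,0,0,0,0.2],[0,0,-0.14,0,0,0,0.2]]
  ]
}}

```text
time_s: 3.15
tcp_pos: [0.4404, 0.1054, 0.0773]
ee_rot: [[-0.91, 0.416, -0.006], [0.416, 0.91, -0.004], [0.004, -0.006, -1.0]]
wrist_force: [0.1, -0.5, 0.3]
gripper_width: 0.799
```

Request:
{"method": "play_rows", "body": {
  "commands": [
    [[0.001,0.002,-0.03,0,0,0,0.2],[0.001,0.002,-0.058,0,0,0,0.2],[0.001,0.002,-0.058,0,0,0,0.2],[0.001,0.002,-0.058,0,0,0,0.2]]
  ]
}}

```text
time_s: 3.55
tcp_pos: [0.4442, 0.1099, 0.023]
ee_rot: [[-0.911, 0.413, 0.001], [0.413, 0.911, 0.0], [-0.001, 0.001, -1.0]]
wrist_force: [0.6, -0.2, 0.1]
gripper_width: 0.798
```

Request:
{"method": "play_rows", "body": {
  "commands": [
    [[0,0,0,0,0,0,1],[0,0,0,0,0,0,1],[0,0,0,0,0,0,1],[0,0,0,0,0,0,1],[0,0,0,0,0,0,1]]
  ]
}}

```text
time_s: 4.05
tcp_pos: [0.4432, 0.1103, 0.0221]
ee_rot: [[-0.911, 0.412, 0.001], [0.412, 0.911, 0.0], [-0.0, 0.001, -1.0]]
wrist_force: [0.2, 0.8, 0.0]
gripper_width: 0.429
```

Request:
{"method": "play_rows", "body": {
  "commands": [
    [[0,0,0,0,0,0,1],[0,0,0,0,0,0,1],[0,0,0,0,0,0,1],[0,0,0,0,0,0,1]]
  ]
}}

```text
time_s: 4.45
tcp_pos: [0.4428, 0.11, 0.0217]
ee_rot: [[-0.911, 0.413, -0.001], [0.413, 0.911, -0.0], [0.0, -0.001, -1.0]]
wrist_force: [-0.6, 0.1, 2.8]
gripper_width: 0.275
```

Request:
{"method": "play_rows", "body": {
  "commands": [
    [[0,0,0.02,0,0,0,1],[0,0,0.05,0,0,0,1],[0,0,0.09,0,0,0,1],[0,0,0.13,0,0,0,1],[0,0,0.16,0,0,0,1]]
  ]
}}

```text
time_s: 4.95
tcp_pos: [0.4436, 0.1106, 0.1841]
ee_rot: [[-0.911, 0.412, 0.003], [0.412, 0.911, 0.002], [-0.002, 0.002, -1.0]]
wrist_force: [0.5, -0.1, -0.7]
gripper_width: 0.272
```

Request:
{"method": "play_rows", "body": {
  "commands": [
    [[-0.007,-0.045,0,0,0,0.1,1],[-0.014,-0.09,0,0,0,0.2,1],[-0.021,-0.135,0,0,0,0.3,1],[-0.028,-0.18,0,0,0,0.4,1],[-0.035,-0.225,0,0,0,0.5,1]]
  ]
}}

```text
time_s: 5.45
tcp_pos: [0.4075, -0.1162, 0.1817]
ee_rot: [[-0.997, -0.079, 0.001], [-0.079, 0.997, 0.0], [-0.001, 0.0, -1.0]]
wrist_force: [0.9, 0.1, -0.1]
gripper_width: 0.271
```

Request:
{"method": "play_rows", "body": {
  "commands": [
    [[-0.007,-0.045,0,0,0,0,1],[-0.014,-0.09,0,0,0,0,1],[-0.021,-0.135,0,0,0,0,1],[-0.021,-0.167,-0.03,0,0,0,1],[-0.021,-0.167,-0.06,0,0,0,1]]
  ]
}}

```text
time_s: 5.95
tcp_pos: [0.3878, -0.2851, 0.1213]
ee_rot: [[-0.998, -0.07, 0.003], [-0.07, 0.998, -0.001], [-0.003, -0.002, -1.0]]
wrist_force: [0.5, 1.6, -0.7]
gripper_width: 0.272
```

Request:
{"method": "play_rows", "body": {
  "commands": [
    [[0,0,-0.03,0,0,0,1],[0,0,-0.06,0,0,0,1],[0,0,-0.06,0,0,0,1]]
  ]
}}

```text
time_s: 6.25
tcp_pos: [0.3838, -0.2807, 0.058]
ee_rot: [[-0.997, -0.073, -0.009], [-0.073, 0.997, 0.004], [0.009, 0.004, -1.0]]
wrist_force: [-0.4, 0.4, -1.3]
gripper_width: 0.274
```

Request:
{"method": "play_rows", "body": {
  "commands": [
    [[0.002,0,-0.015,0,0,0,1],[0.002,0,-0.025,0,0,0,1],[0.002,0,-0.031,0,0,0,1],[0.002,0,-0.033,0,0,0,1],[0.002,0,-0.033,0,0,0,1]]
  ]
}}

```text
time_s: 6.75
tcp_pos: [0.3893, -0.2818, 0.0291]
ee_rot: [[-0.997, -0.075, 0.0], [-0.075, 0.997, -0.0], [-0.0, -0.0, -1.0]]
wrist_force: [-0.6, 0.0, -0.5]
gripper_width: 0.27
```

Request:
{"method": "play_rows", "body": {
  "commands": [
    [[0,0,-0.002,0,0,0,1],[0,0,-0.0035,0,0,0,1],[0,0,-0.0035,0,0,0,1]]
  ]
}}

```text
time_s: 7.05
tcp_pos: [0.3895, -0.2819, 0.0258]
ee_rot: [[-0.997, -0.075, 0.001], [-0.075, 0.997, -0.0], [-0.001, -0.0, -1.0]]
wrist_force: [-0.1, 0.8, 2.7]
gripper_width: 0.274
```

Request:
{"method": "play_rows", "body": {
  "commands": [
    [[0,0,0,0,0,0,0.4],[0,0,0,0,0,0,0.4],[0,0,0,0,0,0,0.4],[0,0,0,0,0,0,0.4],[0,0,0.02,0,0,0,0.4]]
  ]
}}

```text
time_s: 7.55
tcp_pos: [0.3872, -0.2811, 0.0435]
ee_rot: [[-0.997, -0.074, -0.006], [-0.074, 0.997, 0.002], [0.005, 0.003, -1.0]]
wrist_force: [-0.1, -0.0, 0.4]
gripper_width: 0.58
```

Request:
{"method": "play_rows", "body": {
  "commands": [
    [[0,0,0.05,0,0,0,0],[0,0,0.1,0,0,0,0],[0.02,0.035,0.13,0,0,-0.05,0],[0.04,0.07,0.16,0,0,-0.075,0],[0.06,0.11,0.18,0,0,-0.075,0]]
  ]
}}

```text
time_s: 8.05
tcp_pos: [0.4501, -0.1711, 0.2279]
ee_rot: [[-1.0, 0.002, 0.004], [0.002, 1.0, -0.001], [-0.004, -0.001, -1.0]]
wrist_force: [2.0, 0.3, 0.8]
gripper_width: 0.951
```

Request:
{"method": "play_rows", "body": {
  "commands": [
    [[0.022,0.042,0.01,0,0,0,0],[0.044,0.084,0.02,0,0,0,0],[0.066,0.126,0.03,0,0,0,0],[0.088,0.168,0.04,0,0,0,0],[0.11,0.21,0.05,0,0,0,0]]
  ]
}}

```text
time_s: 8.55
tcp_pos: [0.5595, 0.0401, 0.2757]
ee_rot: [[-1.0, -0.0, 0.0], [-0.0, 1.0, 0.0], [-0.0, 0.0, -1.0]]
wrist_force: [1.2, -1.0, 0.3]
gripper_width: 1.0
```

Request:
{"method": "play_rows", "body": {
  "commands": [
    [[0.022,0.042,0.01,0,0,0,0],[0.044,0.084,0.01,0,0,0,0],[0.066,0.126,0.01,0,0,0,0],[0.088,0.16,0.01,0,0,0,0],[0.088,0.16,0.01,0,0,0,0]]
  ]
}}

```text
time_s: 9.05
tcp_pos: [0.6484, 0.2024, 0.2821]
ee_rot: [[-1.0, -0.003, -0.002], [-0.003, 1.0, -0.001], [0.002, -0.001, -1.0]]
wrist_force: [-1.1, 0.1, -0.3]
gripper_width: 1.001
```

```bash
python3 - <<'E'
from h import *
s=r.sense();print(s['time_s'],s['tcp_pos'],s['ee_rot'].round(3).tolist(),s['joints'].round(1))
c=cap('wrist');save(c,'w2.png');np.savez('w2.npz',**c)
E
```

```text
9.05 [0.64841463 0.20235395 0.28210037] [[-1.0, -0.003, -0.002], [-0.003, 1.0, -0.001], [0.002, -0.001, -1.0]] [  30.9   25.9   15.    -0.   -79.2 -120.7]
```

View pics/w2.png

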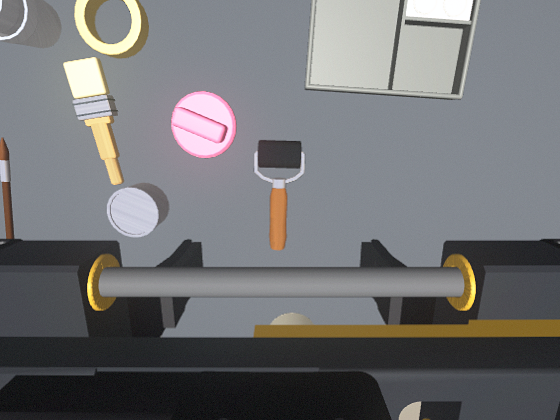

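The wrist view shows the brayer whole: roller at (279,153), handle from (279,185) to (278,248). The wide brush is complete too, from (85,60) to (115,183).

```bash
python3 - <<'E'
from h import *
c=dict(np.load('w2.npz'));I=c['image'];P=cloud(c);H=cv2.cvtColor(I,cv2.COLOR_RGB2HSV).astype(int);z=P[...,2]
def roi(x0,x1,y0,y1):
    m=np.zeros(H.shape[:2],bool);m[y0:y1,x0:x1]=1;return m
def rep(n,m,zz):
    k,l,st,_=cv2.connectedComponentsWithStats(m.astype(np.uint8));m=l==1+st[1:,4].argmax()
    v,u=np.nonzero(m);p=plane(c,u,v,zz)[:,:2]*1000;R=cv2.minAreaRect(p.astype(np.float32))
    w,V=np.linalg.eigh(np.cov(p.T));print(n,m.sum(),'rect',np.round(R[0],1),np.round(R[1],1),round(R[2],1),'pca',round(np.degrees(np.arctan2(V[1,1],V[0,1])),1),'mean',p.mean(0).round(1),'zmax',np.nanpercentile(z[m],97).round(4))
rep('handle',roi(255,310,175,255)&(H[...,1]>130)&(H[...,0]<20),.02)
rep('roller',roi(250,310,135,172)&(H[...,2]<60),.03)
w=roi(55,130,50,190)
rep('brush all',w&(z>.006),.014)
rep('bhandle',roi(80,130,118,190)&(H[...,1]>90),.014)
print(H[80,85],H[155,107],H[105,95])
E
```

```text
handle 916 rect [702.6 199. ] [21.9 88.4] 88.7 pca 178.7 mean [701.7 199.2] zmax 0.0327
roller 117 rect [599.1 214.1] [43.8 19.1] 57.9 pca 70.1 mean [599.7 216. ] zmax 0.0354
brush all 3434 rect [575.1 -35.7] [161.2  53.5] 11.1 pca -170.5 mean [556.2 -38.2] zmax 0.0191
bhandle 1106 rect [610.8 -34.1] [87.7 37.5] 1.7 pca -169.8 mean [604.4 -29.8] zmax 0.0163
[ 30  15 254] [ 22  96 244] [120  15 219]
```

Request:
{"method": "play_rows", "body": {
  "commands": [
    [[0.01,-0.001,-0.045,0,0,-0.02,0.2],[0.02,-0.0025,-0.09,0,0,-0.02,0.3],[0.0225,-0.0025,-0.135,0,0,-0.02,0.3],[0.0225,-0.0025,-0.18,0,0,-0.02,0.3],[0.0225,-0.0025,-0.2,0,0,-0.02,0.3]]
  ]
}}

```text
time_s: 9.6
tcp_pos: [0.6664, 0.1931, 0.0803]
ee_rot: [[-1.0, 0.022, -0.008], [0.022, 1.0, -0.003], [0.008, -0.003, -1.0]]
wrist_force: [-1.6, 1.0, 0.3]
gripper_width: 0.713
```

Request:
{"method": "play_rows", "body": {
  "commands": [
    [[0,0,-0.03,0,0,0,0.3],[0,0,-0.05,0,0,0,0.3],[0,0,-0.05,0,0,0,0.3],[0,0,-0.05,0,0,0,0.3]]
  ]
}}

```text
time_s: 10.0
tcp_pos: [0.6698, 0.1949, 0.0361]
ee_rot: [[-1.0, 0.02, 0.0], [0.02, 1.0, -0.0], [-0.0, -0.0, -1.0]]
wrist_force: [0.2, 0.0, 0.3]
gripper_width: 0.703
```

Request:
{"method": "play_rows", "body": {
  "commands": [
    [[0.001,0.005,-0.015,0,0,0,0.3],[0.001,0.005,-0.027,0,0,0,0.3],[0.001,0.005,-0.027,0,0,0,0.3],[0.001,0.005,-0.027,0,0,0,0.3]]
  ]
}}

```text
time_s: 10.4
tcp_pos: [0.6704, 0.2006, 0.0078]
ee_rot: [[-1.0, 0.02, -0.001], [0.02, 1.0, -0.001], [0.001, -0.001, -1.0]]
wrist_force: [-0.6, 0.7, -0.6]
gripper_width: 0.7
```

Request:
{"method": "play_rows", "body": {
  "commands": [
    [[0,0,0,0,0,0,1],[0,0,0,0,0,0,1],[0,0,0,0,0,0,1],[0,0,0,0,0,0,1],[0,0,0,0,0,0,1]]
  ]
}}

```text
time_s: 10.9
tcp_pos: [0.6707, 0.2007, 0.0084]
ee_rot: [[-1.0, 0.02, 0.0], [0.02, 1.0, 0.0], [-0.0, 0.0, -1.0]]
wrist_force: [0.3, -0.7, -0.7]
gripper_width: 0.336
```

Request:
{"method": "play_rows", "body": {
  "commands": [
    [[0,0,0,0,0,0,1],[0,0,0,0,0,0,1],[0,0,0,0,0,0,1]]
  ]
}}

```text
time_s: 11.2
tcp_pos: [0.6706, 0.2005, 0.0084]
ee_rot: [[-1.0, 0.02, -0.0], [0.02, 1.0, -0.0], [0.0, -0.0, -1.0]]
wrist_force: [1.0, -0.8, 0.9]
gripper_width: 0.261
```

Request:
{"method": "play_rows", "body": {
  "commands": [
    [[0,0,0.03,0,0,0,1],[0,0,0.07,0,0,0,1],[0,0,0.11,0,0,0,1],[0,0,0.15,0,0,0,1],[-0.01,-0.025,0.18,0,0,0,1]]
  ]
}}

```text
time_s: 11.7
tcp_pos: [0.6619, 0.1781, 0.1904]
ee_rot: [[-1.0, 0.017, 0.004], [0.017, 1.0, 0.002], [-0.004, 0.002, -1.0]]
wrist_force: [-0.3, -0.3, -1.4]
gripper_width: 0.263
```

Request:
{"method": "play_rows", "body": {
  "commands": [
    [[-0.017,-0.043,0,0,0,0.02,1],[-0.034,-0.086,0,0,0,0.04,1],[-0.051,-0.129,0,0,0,0.06,1],[-0.068,-0.172,0,0,0,0.08,1],[-0.085,-0.215,0,0,0,0.1,1]]
  ]
}}

```text
time_s: 12.2
tcp_pos: [0.5744, -0.0406, 0.1879]
ee_rot: [[-0.997, -0.081, -0.0], [-0.081, 0.997, 0.001], [0.0, 0.001, -1.0]]
wrist_force: [1.4, -0.6, -1.1]
gripper_width: 0.266
```

Request:
{"method": "play_rows", "body": {
  "commands": [
    [[-0.017,-0.043,0,0,0,0,1],[-0.034,-0.086,0,0,0,0,1],[-0.051,-0.129,0,0,0,0,1],[-0.068,-0.172,0,0,0,0,1],[-0.085,-0.215,0,0,0,0,1]]
  ]
}}

```text
time_s: 12.7
tcp_pos: [0.4896, -0.2555, 0.188]
ee_rot: [[-0.997, -0.08, 0.0], [-0.08, 0.997, 0.001], [-0.0, 0.001, -1.0]]
wrist_force: [0.5, 0.4, -0.4]
gripper_width: 0.261
```

Request:
{"method": "play_rows", "body": {
  "commands": [
    [[-0.017,-0.043,0,0,0,0,1],[-0.034,-0.086,0,0,0,0,1],[-0.048,-0.118,-0.02,0,0,0,1],[-0.048,-0.118,-0.06,0,0,0,1],[-0.048,-0.118,-0.08,0,0,0,1]]
  ]
}}

```text
time_s: 13.2
tcp_pos: [0.44, -0.3722, 0.1048]
ee_rot: [[-0.997, -0.076, -0.004], [-0.076, 0.997, 0.003], [0.003, 0.004, -1.0]]
wrist_force: [-0.9, -0.3, -2.2]
gripper_width: 0.26
```

Request:
{"method": "play_rows", "body": {
  "commands": [
    [[0,0,-0.03,0,0,0,1],[0,0,-0.05,0,0,0,1],[0,0,-0.05,0,0,0,1],[0,0,-0.05,0,0,0,1]]
  ]
}}

```text
time_s: 13.6
tcp_pos: [0.4428, -0.3724, 0.0584]
ee_rot: [[-0.997, -0.08, -0.0], [-0.08, 0.997, -0.0], [0.0, -0.0, -1.0]]
wrist_force: [0.9, 0.4, -0.9]
gripper_width: 0.266
```

Spot on. The target is z ≈ 0.0124, so go down 0.046.

Request:
{"method": "play_rows", "body": {
  "commands": [
    [[0,0,-0.02,0,0,0,1],[0,0,-0.035,0,0,0,1],[0,0,-0.041,0,0,0,1],[0,0,-0.045,0,0,0,1],[0,0,-0.045,0,0,0,1]]
  ]
}}

```text
time_s: 14.1
tcp_pos: [0.4432, -0.3725, 0.0139]
ee_rot: [[-0.997, -0.08, 0.001], [-0.08, 0.997, -0.001], [-0.001, -0.001, -1.0]]
wrist_force: [0.1, -0.0, -1.5]
gripper_width: 0.264
```

Request:
{"method": "play_rows", "body": {
  "commands": [
    [[0,0,-0.001,0,0,0,1],[0,0,-0.001,0,0,0,1]]
  ]
}}

```text
time_s: 14.3
tcp_pos: [0.4431, -0.3725, 0.013]
ee_rot: [[-0.997, -0.08, 0.001], [-0.08, 0.997, -0.001], [-0.001, -0.001, -1.0]]
wrist_force: [-0.8, -0.7, -1.4]
gripper_width: 0.26
```

Request:
{"method": "play_rows", "body": {
  "commands": [
    [[0,0,-0.001,0,0,0,1],[0,0,-0.001,0,0,0,0.55],[0,0,-0.001,0,0,0,0.55],[0,0,-0.001,0,0,0,0.55],[0,0,-0.001,0,0,0,0.55]]
  ]
}}

```text
time_s: 14.8
tcp_pos: [0.4427, -0.3723, 0.0113]
ee_rot: [[-0.997, -0.08, 0.0], [-0.08, 0.997, -0.0], [-0.0, -0.0, -1.0]]
wrist_force: [0.5, 0.3, -0.3]
gripper_width: 0.435
```

Request:
{"method": "play_rows", "body": {
  "commands": [
    [[0,0,0.03,0,0,0,0.5],[0,0,0.07,0,0,0,0.3],[0,0,0.12,0,0,0,0],[0,0,0.17,0,0,0,0],[0.003,0.03,0.2,0,0,-0.04,0]]
  ]
}}

```text
time_s: 15.3
tcp_pos: [0.4469, -0.3447, 0.2156]
ee_rot: [[-0.999, -0.036, 0.006], [-0.036, 0.999, -0.004], [-0.005, -0.004, -1.0]]
wrist_force: [0.7, 0.2, 0.1]
gripper_width: 0.783
```

Request:
{"method": "play_rows", "body": {
  "commands": [
    [[0,0.045,0.0,0,0,-0.04,0],[0.002,0.09,0.0,0,0,-0.04,0],[0.003,0.135,0,0,0,-0.04,0],[0.005,0.18,0,0,0,-0.04,0],[0.006,0.239,0,0,0,-0.04,0]]
  ]
}}

```text
time_s: 15.8
tcp_pos: [0.4513, -0.1108, 0.2114]
ee_rot: [[-1.0, 0.001, 0.001], [0.001, 1.0, -0.0], [-0.001, -0.0, -1.0]]
wrist_force: [0.1, 0.8, -1.2]
gripper_width: 0.997
```

```bash
python3 - <<'E'
from h import *
s=r.sense();print(s['time_s'],s['tcp_pos'],s['ee_rot'].round(3).tolist(),s['joints'].round(1))
c=cap('wrist');save(c,'w3.png');np.savez('w3.npz',**c)
P=cloud(c);z=P[...,2]
for n,a,b,zz,R in(('s',.083,.095,.09,29),('l',.057,.069,.064,34)):
    m=(z>a)&(z<b)&(np.hypot(P[...,0]-.452,P[...,1]+.104)<.05)
    v,u=np.nonzero(m);p=plane(c,u,v,zz)[:,:2]*1000
    print(n,m.sum(),cv2.minEnclosingCircle(p.astype(np.float32)))
E
```

```text
15.8 [ 0.45125867 -0.11082021  0.21142373] [[-1.0, 0.001, 0.001], [0.001, 1.0, -0.0], [-0.001, -0.0, -1.0]] [  6.3   6.8 -22.1   0.  -61.1 -96.4]
s 753 ((450.9965515136719, -103.8517074584961), 29.200529098510742)
l 826 ((451.5172119140625, -104.00835418701172), 33.92333221435547)
```

View pics/w3.png

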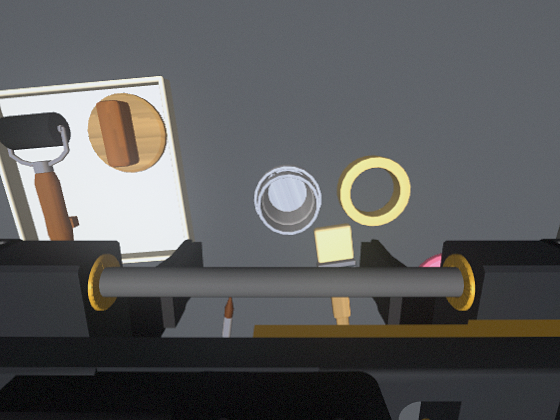

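The view shows the baren (127,132) and brayer (40,180) lying in the tray, and the pots still nested at (288,199). Next is the small pot's grasp.

Request:
{"method": "play_rows", "body": {
  "commands": [
    [[0,0.003,-0.04,0,0,0,0],[0,0.003,-0.08,0,0,0,0],[0,0.003,-0.1,0,0,0,0],[0,0.003,-0.1,0,0,0,0],[0,0.003,-0.1,0,0,0,0]]
  ]
}}

```text
time_s: 16.35
tcp_pos: [0.452, -0.1094, 0.1118]
ee_rot: [[-1.0, -0.0, 0.0], [-0.0, 1.0, -0.0], [-0.0, -0.0, -1.0]]
wrist_force: [-0.4, 0.9, 0.4]
gripper_width: 0.999
```

Request:
{"method": "play_rows", "body": {
  "commands": [
    [[-0.001,0.0055,-0.02,0,0,0,0],[-0.001,0.0055,-0.04,0,0,0,0],[-0.001,0.0055,-0.044,0,0,0,0],[-0.001,0.0055,-0.044,0,0,0,0]]
  ]
}}

```text
time_s: 16.75
tcp_pos: [0.4512, -0.1039, 0.0681]
ee_rot: [[-1.0, 0.0, 0.001], [0.0, 1.0, -0.0], [-0.001, -0.0, -1.0]]
wrist_force: [-0.2, -0.5, 0.2]
gripper_width: 0.997
```

Request:
{"method": "play_rows", "body": {
  "commands": [
    [[0,0,0,0,0,0,1],[0,0,0,0,0,0,1],[0,0,0,0,0,0,1],[0,0,0,0,0,0,1],[0,0,0,0,0,0,1]]
  ]
}}

```text
time_s: 17.25
tcp_pos: [0.4507, -0.1038, 0.0676]
ee_rot: [[-1.0, 0.0, 0.001], [0.0, 1.0, -0.0], [-0.001, -0.0, -1.0]]
wrist_force: [-0.2, -0.0, 1.3]
gripper_width: 0.645
```

Request:
{"method": "play_rows", "body": {
  "commands": [
    [[0,0,0,0,0,0,1],[0,0,0,0,0,0,1]]
  ]
}}

```text
time_s: 17.45
tcp_pos: [0.4507, -0.1038, 0.0675]
ee_rot: [[-1.0, 0.0, 0.0], [0.0, 1.0, -0.0], [-0.0, -0.0, -1.0]]
wrist_force: [0.1, -0.2, 2.7]
gripper_width: 0.647
```

Request:
{"method": "play_rows", "body": {
  "commands": [
    [[0,0,0.01,0,0,0,1],[0,0,0.022,0,0,0,1],[0,0,0.034,0,0,0,1],[0,0,0.046,0,0,0,1],[0,0,0.06,0,0,0,1]]
  ]
}}

```text
time_s: 17.95
tcp_pos: [0.45, -0.1037, 0.1279]
ee_rot: [[-1.0, 0.0, -0.001], [0.0, 1.0, 0.0], [0.001, 0.0, -1.0]]
wrist_force: [-0.3, -0.1, -0.7]
gripper_width: 0.648
```

Request:
{"method": "play_rows", "body": {
  "commands": [
    [[0,0,0.03,0,0,0,1],[0,0,0.05,0,0,0,1],[0,0,0.05,0,0,0,1]]
  ]
}}

```text
time_s: 18.25
tcp_pos: [0.4523, -0.1037, 0.1804]
ee_rot: [[-1.0, -0.0, 0.007], [-0.0, 1.0, 0.0], [-0.007, 0.0, -1.0]]
wrist_force: [1.0, 0.8, 0.2]
gripper_width: 0.648
```

```bash
python3 - <<'E'
from h import *
c=cap('scene');save(c,'s1.png',cv2.resize(c['image'][150:330,20:360],None,fx=2,fy=2))
E
```

```text
(no output)
```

View pics/s1.png

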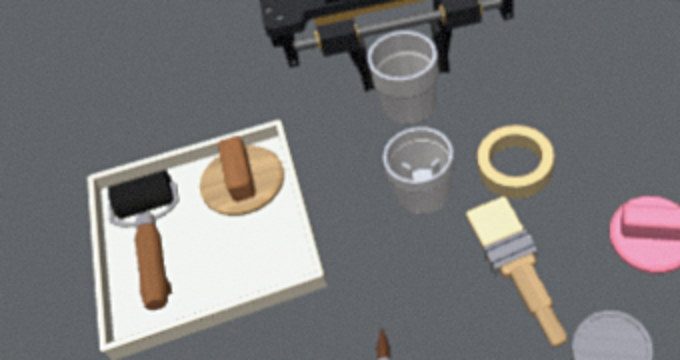

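The scene view shows the small pot out and in the gripper (403,75), and the large pot upright on the table (418,165).

Request:
{"method": "play_rows", "body": {
  "commands": [
    [[0.009,-0.045,0,0,0,0,1],[0.018,-0.09,0,0,0,0,1],[0.027,-0.135,0,0,0,0,1],[0.032,-0.167,-0.01,0,0,0,1],[0.032,-0.167,-0.05,0,0,0,1]]
  ]
}}

```text
time_s: 18.8
tcp_pos: [0.4855, -0.2751, 0.1287]
ee_rot: [[-1.0, 0.004, 0.008], [0.003, 1.0, -0.003], [-0.008, -0.003, -1.0]]
wrist_force: [0.1, 0.6, -1.3]
gripper_width: 0.647
```

Request:
{"method": "play_rows", "body": {
  "commands": [
    [[0,0,-0.03,0,0,0,1],[0,0,-0.06,0,0,0,1],[0,0,-0.07,0,0,0,1],[0,0,-0.07,0,0,0,1]]
  ]
}}

```text
time_s: 19.2
tcp_pos: [0.4808, -0.2704, 0.0551]
ee_rot: [[-1.0, 0.0, -0.005], [0.0, 1.0, 0.001], [0.005, 0.001, -1.0]]
wrist_force: [-0.3, 0.3, -0.3]
gripper_width: 0.65
```

Request:
{"method": "play_rows", "body": {
  "commands": [
    [[0,0,-0.005,0,0,0,1],[0,0,-0.011,0,0,0,1],[0,0,-0.014,0,0,0,1],[0,0,-0.014,0,0,0,1]]
  ]
}}

```text
time_s: 19.6
tcp_pos: [0.4829, -0.2708, 0.0438]
ee_rot: [[-1.0, -0.0, 0.001], [-0.0, 1.0, -0.0], [-0.001, -0.0, -1.0]]
wrist_force: [0.8, 0.3, -0.9]
gripper_width: 0.65
```

Request:
{"method": "play_rows", "body": {
  "commands": [
    [[0,0,-0.0005,0,0,0,1],[0,0,-0.0005,0,0,0,0],[0,0,-0.0005,0,0,0,0],[0,0,-0.0005,0,0,0,0],[0,0,-0.0005,0,0,0,0]]
  ]
}}

```text
time_s: 20.1
tcp_pos: [0.4824, -0.2708, 0.0427]
ee_rot: [[-1.0, 0.0, -0.0], [0.0, 1.0, 0.0], [0.0, 0.0, -1.0]]
wrist_force: [0.7, -0.4, -0.0]
gripper_width: 0.926
```

Request:
{"method": "play_rows", "body": {
  "commands": [
    [[0,0,0.02,0,0,0,0],[0,0,0.05,0,0,0,0],[0,0,0.09,0,0,0,0],[0,0,0.14,0,0,0,0],[0,0.01,0.17,0,0,0,0]]
  ]
}}

```text
time_s: 20.6
tcp_pos: [0.4836, -0.2619, 0.2167]
ee_rot: [[-1.0, 0.001, 0.005], [0.001, 1.0, -0.002], [-0.005, -0.002, -1.0]]
wrist_force: [0.8, -0.5, 0.0]
gripper_width: 1.002
```

Request:
{"method": "play_rows", "body": {
  "commands": [
    [[-0.009,0.045,0,0,0,0,0],[-0.018,0.09,0,0,0,0,0],[-0.027,0.135,0,0,0,0,0],[-0.031,0.157,0,0,0,0,0],[-0.031,0.157,0,0,0,0,0]]
  ]
}}

```text
time_s: 21.1
tcp_pos: [0.4508, -0.1017, 0.2131]
ee_rot: [[-1.0, -0.004, 0.001], [-0.004, 1.0, 0.0], [-0.001, 0.0, -1.0]]
wrist_force: [0.8, -0.8, 0.0]
gripper_width: 1.001
```

```bash
python3 - <<'E'
from h import *
s=r.sense();print(s['time_s'],s['tcp_pos'])
c=cap('wrist');save(c,'w4.png');P=cloud(c);z=P[...,2]
for n,a,b,zz,x,y in(('l',.057,.069,.064,.452,-.104),('s',.06,.072,.066,.482,-.27)):
    m=(z>a)&(z<b)&(np.hypot(P[...,0]-x,P[...,1]-y)<.05)
    v,u=np.nonzero(m);p=plane(c,u,v,zz)[:,:2]*1000
    print(n,m.sum(),cv2.minEnclosingCircle(p.astype(np.float32)),np.nanmedian(z[m]),np.nanpercentile(z[m],97))
E
```

```text
21.1 [ 0.45082707 -0.10172208  0.21314365]
l 742 ((451.8162841796875, -104.03581237792969), 33.98781967163086) 0.06360760525898099 0.06519902842195414
s 626 ((482.5584411621094, -268.19757080078125), 30.266523361206055) 0.06520492408256995 0.0669806258719776
```

Request:
{"method": "play_rows", "body": {
  "commands": [
    [[0.001,-0.002,-0.04,0,0,0,0],[0.001,-0.002,-0.08,0,0,0,0],[0.001,-0.002,-0.11,0,0,0,0],[0.001,-0.002,-0.11,0,0,0,0],[0.001,-0.002,-0.11,0,0,0,0]]
  ]
}}

```text
time_s: 21.65
tcp_pos: [0.4531, -0.1066, 0.1031]
ee_rot: [[-1.0, 0.001, -0.0], [0.001, 1.0, -0.001], [0.0, -0.001, -1.0]]
wrist_force: [-0.4, -0.3, 1.1]
gripper_width: 1.0
```

Request:
{"method": "play_rows", "body": {
  "commands": [
    [[-0.001,0.0025,-0.02,0,0,0,0],[-0.001,0.0025,-0.045,0,0,0,0],[-0.001,0.0025,-0.058,0,0,0,0],[-0.001,0.0025,-0.058,0,0,0,0],[-0.001,0.0025,-0.058,0,0,0,0.5]]
  ]
}}

```text
time_s: 22.15
tcp_pos: [0.4532, -0.1034, 0.0464]
ee_rot: [[-1.0, -0.0, 0.003], [-0.0, 1.0, -0.0], [-0.003, -0.0, -1.0]]
wrist_force: [0.4, -0.6, -0.6]
gripper_width: 0.965
```

Request:
{"method": "play_rows", "body": {
  "commands": [
    [[0,0,0,0,0,0,1],[0,0,0,0,0,0,1],[0,0,0,0,0,0,1],[0,0,0,0,0,0,1],[0,0,0,0,0,0,1]]
  ]
}}

```text
time_s: 22.65
tcp_pos: [0.4523, -0.1034, 0.0458]
ee_rot: [[-1.0, -0.0, 0.002], [-0.0, 1.0, -0.0], [-0.002, -0.0, -1.0]]
wrist_force: [-0.9, -1.0, 6.5]
gripper_width: 0.755
```

Request:
{"method": "play_rows", "body": {
  "commands": [
    [[0,0,0.02,0,0,0,1],[0,0,0.05,0,0,0,1],[0,0,0.09,0,0,0,1],[0,0,0.13,0,0,0,1],[0,0,0.16,0,0,0,1]]
  ]
}}

```text
time_s: 23.15
tcp_pos: [0.4515, -0.1032, 0.207]
ee_rot: [[-1.0, 0.0, 0.002], [0.0, 1.0, 0.0], [-0.002, 0.0, -1.0]]
wrist_force: [0.7, -0.9, -1.7]
gripper_width: 0.759
```

Request:
{"method": "play_rows", "body": {
  "commands": [
    [[0.01,0.043,0.01,0,0,0,1],[0.02,0.086,0.02,0,0,0,1],[0.03,0.129,0.03,0,0,0,1],[0.04,0.172,0.04,0,0,0,1],[0.05,0.215,0.05,0,0,0,1]]
  ]
}}

```text
time_s: 23.65
tcp_pos: [0.5009, 0.1134, 0.2547]
ee_rot: [[-1.0, 0.0, -0.001], [0.0, 1.0, 0.0], [0.001, 0.0, -1.0]]
wrist_force: [0.9, 0.2, -2.0]
gripper_width: 0.759
```

Request:
{"method": "play_rows", "body": {
  "commands": [
    [[0.01,0.043,0.01,0,0,0,1],[0.02,0.086,0.02,0,0,0,1],[0.03,0.129,0.03,0,0,0,1],[0.04,0.172,0.04,0,0,0,1],[0.04,0.172,0.04,0,0,0,1]]
  ]
}}

```text
time_s: 24.15
tcp_pos: [0.5422, 0.2887, 0.2938]
ee_rot: [[-1.0, -0.004, 0.0], [-0.004, 1.0, 0.001], [-0.0, 0.001, -1.0]]
wrist_force: [0.0, -1.1, -1.6]
gripper_width: 0.755
```

```bash
python3 - <<'E'
from h import *
s=r.sense();print(s['time_s'],s['tcp_pos'])
c=cap('wrist');save(c,'w5.png');np.savez('w5.npz',**c)
E
```

```text
24.15 [0.54219933 0.28865164 0.29384745]
```

View pics/w5.png

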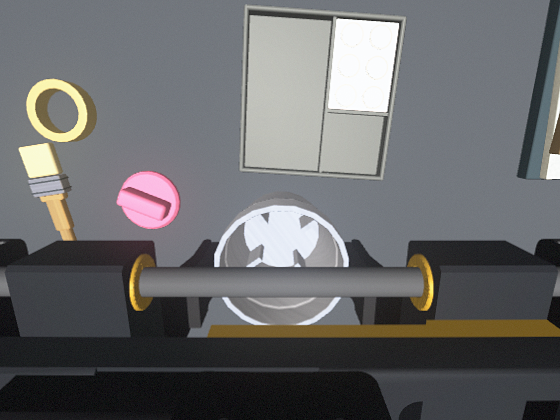

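The caddy is fully visible, with rim corners near (246,7), (405,18), (382,179) and (241,171). The well is at (355,143) and the trough around (285,95).

```bash
python3 - <<'E'
from h import *
c=dict(np.load('w5.npz'));P=cloud(c);z=P[...,2]
m=((z>.017)&(z<.035)).astype(np.uint8);m[190:]=0;m[:,:225]=0;m[:,420:]=0
v,u=np.nonzero(m);p=(plane(c,u,v,.024)[:,:2]*1000).astype(np.float32)
R=cv2.minAreaRect(p);print('depth rect',R)
# colour corners
g=cv2.cvtColor(c['image'],cv2.COLOR_RGB2GRAY)
px=np.float32([[246,7],[405,18],[382,179],[241,171]]);px=cv2.cornerSubPix(g,px.reshape(-1,1,2),(4,4),(-1,-1),(3,30,.01))[:,0]
q=plane(c,px[:,0],px[:,1],.024)[:,:2]*1000;print(px.round(1).tolist(),q.round(1).tolist(),'mean',q.mean(0))
for a,b in((0,3),(1,2)): d=q[b]-q[a];print('yaw x',np.degrees(np.arctan2(d[1],d[0])),np.hypot(*d))
for a,b in((0,1),(3,2)): d=q[b]-q[a];print('yaw y',np.degrees(np.arctan2(d[1],d[0]))-90,np.hypot(*d))
# well floor
f=((z>-.002)&(z<.01)).astype(np.uint8)
k,l,st,_=cv2.connectedComponentsWithStats(f,connectivity=4)
for uv in((355,145),(285,95)):
    i=l[uv[1],uv[0]];vv,uu=np.nonzero(l==i);pp=(plane(c,uu,vv,.004)[:,:2]*1000).astype(np.float32);print(uv,i,len(vv),cv2.minAreaRect(pp),np.nanmedian(z[l==i]))
# inner well edges at its rim (z .022)
E
```

```text
depth rect ((436.0047912597656, 337.0353698730469), (198.857666015625, 203.3018798828125), 86.52603912353516)
[[245.8000030517578, 6.5], [404.3999938964844, 17.700000762939453], [380.5, 177.5], [242.0, 168.10000610351562]] [[332.0, 247.0], [343.1, 440.0], [539.3, 426.9], [527.0, 237.1]] mean [435.34759474 337.76537387]
yaw x -2.906670870150785 195.31954540024992
yaw x -3.8153239546946054 196.57012887553662
yaw y -3.311679530714869 193.32882284164
yaw y -3.6875416218229446 190.22438634690155
(355, 145) 4 3353 ((495.7735595703125, 389.91162109375), (79.8753890991211, 81.19620513916016), 86.5009765625) 0.004098770230110127
(285, 95) 2 11924 ((432.7241516113281, 295.12615966796875), (105.61919403076172, 196.03482055664062), 86.46546173095703) 0.003940255752486216
```

Request:
{"method": "play_rows", "body": {
  "commands": [
    [[-0.02,0.04,-0.02,0,0,0,1],[-0.04,0.08,-0.04,0,0,0,1],[-0.046,0.1,-0.07,0,0,0,1],[-0.046,0.1,-0.11,0,0,0,1],[-0.046,0.1,-0.15,0,0,0,1]]
  ]
}}

```text
time_s: 24.7
tcp_pos: [0.4945, 0.3831, 0.1433]
ee_rot: [[-1.0, -0.0, -0.001], [-0.0, 1.0, -0.0], [0.001, -0.0, -1.0]]
wrist_force: [1.1, -0.1, -2.9]
gripper_width: 0.761
```

Request:
{"method": "play_rows", "body": {
  "commands": [
    [[0,0,-0.03,0,0,0,1],[0,0,-0.05,0,0,0,1],[0,0,-0.05,0,0,0,1],[0,0,-0.05,0,0,0,1]]
  ]
}}

```text
time_s: 25.1
tcp_pos: [0.4957, 0.3829, 0.095]
ee_rot: [[-1.0, 0.001, -0.0], [0.001, 1.0, -0.001], [0.0, -0.001, -1.0]]
wrist_force: [0.0, 0.3, -1.2]
gripper_width: 0.759
```

Y is 6 mm short, so I'll correct it on the way down.

Request:
{"method": "play_rows", "body": {
  "commands": [
    [[0,0.006,0,0,0,0,1],[0,0.006,-0.015,0,0,0,1],[0,0.006,-0.03,0,0,0,1],[0,0.006,-0.04,0,0,0,1],[0,0.006,-0.04,0,0,0,1]]
  ]
}}

```text
time_s: 25.6
tcp_pos: [0.4952, 0.3895, 0.0543]
ee_rot: [[-1.0, 0.0, -0.001], [0.0, 1.0, -0.001], [0.001, -0.001, -1.0]]
wrist_force: [-0.4, -0.4, -2.1]
gripper_width: 0.757
```

Request:
{"method": "play_rows", "body": {
  "commands": [
    [[0,0,-0.002,0,0,0,1],[0,0,-0.004,0,0,0,1],[0,0,-0.004,0,0,0,1]]
  ]
}}

```text
time_s: 25.9
tcp_pos: [0.4956, 0.3899, 0.0512]
ee_rot: [[-1.0, 0.0, 0.0], [0.0, 1.0, 0.001], [-0.0, 0.001, -1.0]]
wrist_force: [-0.1, -0.1, -0.8]
gripper_width: 0.757
```

Request:
{"method": "play_rows", "body": {
  "commands": [
    [[0,0,-0.001,0,0,0,1],[0,0,-0.001,0,0,0,0],[0,0,-0.001,0,0,0,0],[0,0,-0.001,0,0,0,0],[0,0,-0.001,0,0,0,0]]
  ]
}}

```text
time_s: 26.4
tcp_pos: [0.4956, 0.3899, 0.0501]
ee_rot: [[-1.0, 0.0, 0.0], [0.0, 1.0, 0.0], [-0.0, 0.0, -1.0]]
wrist_force: [0.1, -0.2, -0.2]
gripper_width: 0.975
```

Request:
{"method": "play_rows", "body": {
  "commands": [
    [[0,0,0.02,0,0,0,0],[0,0,0.06,0,0,0,0],[0,0,0.11,0,0,0,0],[0,0,0.16,0,0,0,0],[0.01,-0.03,0.19,0,0,0,0]]
  ]
}}

```text
time_s: 26.9
tcp_pos: [0.5062, 0.3626, 0.2446]
ee_rot: [[-1.0, -0.004, 0.006], [-0.004, 1.0, 0.005], [-0.006, 0.005, -1.0]]
wrist_force: [1.1, -0.3, -0.3]
gripper_width: 1.002
```

Request:
{"method": "play_rows", "body": {
  "commands": [
    [[0.014,-0.045,0,0,0,0.03,0],[0.028,-0.09,0.01,0,0,0.06,0],[0.042,-0.135,0.02,0,0,0.1,0],[0.056,-0.18,0.02,0,0,0.13,0],[0.07,-0.22,0.03,0,0,0.13,0]]
  ]
}}

```text
time_s: 27.4
tcp_pos: [0.5749, 0.1375, 0.2693]
ee_rot: [[-0.992, -0.13, -0.002], [-0.13, 0.992, -0.0], [0.002, -0.0, -1.0]]
wrist_force: [0.5, -0.1, -0.9]
gripper_width: 1.004
```

Request:
{"method": "play_rows", "body": {
  "commands": [
    [[0.013,-0.045,0,0,0,0,0],[0.026,-0.09,0,0,0,0,0],[0.039,-0.135,0,0,0,0,0],[0.045,-0.17,0,0,0,0,0],[0.045,-0.17,0,0,0,0,0]]
  ]
}}

```text
time_s: 27.9
tcp_pos: [0.6207, -0.0343, 0.2695]
ee_rot: [[-0.992, -0.124, -0.001], [-0.124, 0.992, -0.001], [0.001, -0.001, -1.0]]
wrist_force: [0.3, 0.7, -0.7]
gripper_width: 1.001
```

```bash
python3 - <<'E'
from h import *
s=r.sense();print(s['time_s'],s['tcp_pos'])
c=cap('wrist');save(c,'w6.png');np.savez('w6.npz',**c);P=cloud(c);z=P[...,2];E=np.array(c['extrinsics'])
H=cv2.cvtColor(c['image'],cv2.COLOR_RGB2HSV).astype(int)
m=(z>.006)&(z<.03)&(abs(P[...,0]-.575)<.095)&(abs(P[...,1]+.038)<.045)
k,l,st,_=cv2.connectedComponentsWithStats(m.astype(np.uint8));m=l==1+st[1:,4].argmax()
v,u=np.nonzero(m);p=P[m][:,:2]*1000
print('all',len(u),u.min(),u.max(),v.min(),v.max(),cv2.minAreaRect(p.astype(np.float32)))
h=m&(P[...,0]>.585)&(P[...,0]<.65)
# centreline of handle: median y by x bin
for x in np.arange(.49,.665,.01):
    b=m&(abs(P[...,0]-x)<.003); 
    if b.sum()>3: y=P[b][:,1]*1000;print(round(x,3),b.sum(),(y.min()+y.max())/2,y.max()-y.min())
E
```

```text
27.9 [ 0.62068329 -0.03429457  0.26946923]
all 3106 263 299 81 206 ((576.1094360351562, -38.45927810668945), (159.93577575683594, 45.40754318237305), 7.864401817321777)
0.5 162 -48.70260018571008 43.63548630745577
0.51 186 -47.66095180733312 44.105481728070195
0.52 186 -46.42410662278223 44.64204872017104
0.53 176 -44.56197766091947 43.46222199773366
0.54 153 -42.74507734724864 45.04317127874725
0.55 181 -42.1030200651279 46.52593140965395
0.56 176 -40.23369995606875 45.26291650291058
0.57 135 -42.14156806736464 39.2861423133793
0.58 81 -39.019810049547154 25.427553897512126
0.59 79 -35.81392768781327 21.71572748445162
0.6 75 -34.59497518520954 21.693812314572195
0.61 72 -32.69784135938141 20.68137515471418
0.62 57 -31.663938629666994 20.223064571637348
0.63 52 -30.206420949238293 15.51004390674316
0.64 49 -28.175755325415945 14.333474363269055
0.65 50 -26.40512115090828 15.523187647307335
```

View pics/w6.png

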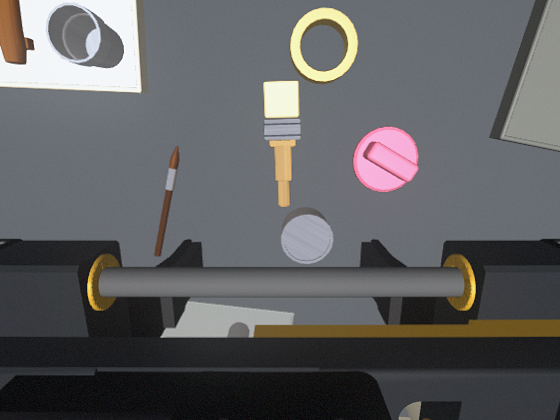

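The view shows the brush at (282,140), with its grip spot on the handle near (284,155). The slim brush, tin and tape stand undisturbed, and the small pot is upright in the tray.

Request:
{"method": "play_rows", "body": {
  "commands": [
    [[-0.015,-0.001,-0.04,0,0,0.02,0.3],[-0.03,-0.002,-0.085,0,0,0.02,0.4],[-0.03,-0.002,-0.13,0,0,0.02,0.4],[-0.03,-0.002,-0.175,0,0,0.02,0.4],[-0.03,-0.002,-0.2,0,0,0.02,0.4]]
  ]
}}

```text
time_s: 28.45
tcp_pos: [0.588, -0.0312, 0.0664]
ee_rot: [[-0.989, -0.15, -0.005], [-0.15, 0.989, -0.0], [0.005, 0.001, -1.0]]
wrist_force: [0.0, 0.7, 0.5]
gripper_width: 0.646
```

Request:
{"method": "play_rows", "body": {
  "commands": [
    [[0,0,-0.02,0,0,0,0.4],[0,0,-0.03,0,0,0,0.4],[0,0,-0.03,0,0,0,0.4],[0,0,-0.03,0,0,0,0.4]]
  ]
}}

```text
time_s: 28.85
tcp_pos: [0.5913, -0.0317, 0.0408]
ee_rot: [[-0.989, -0.15, 0.002], [-0.15, 0.989, 0.0], [-0.002, -0.0, -1.0]]
wrist_force: [0.3, 1.1, 0.0]
gripper_width: 0.595
```

Request:
{"method": "play_rows", "body": {
  "commands": [
    [[-0.001,-0.004,-0.015,0,0,0,0.4],[-0.001,-0.004,-0.03,0,0,0,0.4],[-0.001,-0.004,-0.036,0,0,0,0.4],[-0.001,-0.004,-0.036,0,0,0,0.4]]
  ]
}}

```text
time_s: 29.25
tcp_pos: [0.5897, -0.0362, 0.0041]
ee_rot: [[-0.989, -0.149, 0.0], [-0.149, 0.989, -0.0], [-0.0, -0.0, -1.0]]
wrist_force: [-0.1, -0.3, 0.1]
gripper_width: 0.597
```

Request:
{"method": "play_rows", "body": {
  "commands": [
    [[0,0,0,0,0,0,1],[0,0,0,0,0,0,1],[0,0,0,0,0,0,1],[0,0,0,0,0,0,1],[0,0,0,0,0,0,1]]
  ]
}}

```text
time_s: 29.75
tcp_pos: [0.5896, -0.0363, 0.004]
ee_rot: [[-0.989, -0.149, 0.0], [-0.149, 0.989, 0.0], [-0.0, 0.0, -1.0]]
wrist_force: [0.0, 1.2, 1.2]
gripper_width: 0.245
```

Request:
{"method": "play_rows", "body": {
  "commands": [
    [[0,0,0,0,0,0,1],[0,0,0,0,0,0,1]]
  ]
}}

```text
time_s: 29.95
tcp_pos: [0.5897, -0.0362, 0.004]
ee_rot: [[-0.989, -0.149, 0.0], [-0.149, 0.989, -0.0], [-0.0, -0.0, -1.0]]
wrist_force: [-1.3, -0.6, 2.2]
gripper_width: 0.251
```

Request:
{"method": "play_rows", "body": {
  "commands": [
    [[0,0,0.03,0,0,0,1],[0,0,0.07,0,0,0,1],[0,0,0.11,0,0,0,1],[0,0,0.15,0,0,0,1],[-0.01,0.021,0.17,0,0,-0.05,1]]
  ]
}}

```text
time_s: 30.45
tcp_pos: [0.5816, -0.0164, 0.1775]
ee_rot: [[-0.995, -0.096, 0.006], [-0.096, 0.995, 0.0], [-0.006, -0.0, -1.0]]
wrist_force: [-0.2, 0.8, -0.7]
gripper_width: 0.25
```

Request:
{"method": "play_rows", "body": {
  "commands": [
    [[-0.018,0.04,0,0,0,-0.04,1],[-0.036,0.08,0,0,0,-0.08,1],[-0.054,0.12,0,0,0,-0.12,1],[-0.072,0.16,0,0,0,-0.16,1],[-0.09,0.2,0,0,0,-0.16,1]]
  ]
}}

```text
time_s: 30.95
tcp_pos: [0.4883, 0.186, 0.1736]
ee_rot: [[-0.998, 0.061, -0.0], [0.061, 0.998, 0.0], [0.0, -0.0, -1.0]]
wrist_force: [0.8, 0.2, -0.9]
gripper_width: 0.245
```

Request:
{"method": "play_rows", "body": {
  "commands": [
    [[-0.018,0.04,0,0,0,0,1],[-0.036,0.08,0,0,0,0,1],[-0.049,0.1,-0.02,0,0,0,1],[-0.049,0.1,-0.06,0,0,0,1],[-0.049,0.1,-0.08,0,0,0,1]]
  ]
}}

```text
time_s: 31.45
tcp_pos: [0.4384, 0.2843, 0.091]
ee_rot: [[-0.998, 0.059, -0.003], [0.059, 0.998, -0.003], [0.003, -0.003, -1.0]]
wrist_force: [-0.4, -1.0, -0.7]
gripper_width: 0.249
```

Request:
{"method": "play_rows", "body": {
  "commands": [
    [[0,0,-0.03,0,0,0,1],[0,0,-0.04,0,0,0,1],[0,0,-0.04,0,0,0,1],[0,0,-0.04,0,0,0,1]]
  ]
}}

```text
time_s: 31.85
tcp_pos: [0.4412, 0.2852, 0.0546]
ee_rot: [[-0.998, 0.06, 0.001], [0.06, 0.998, 0.001], [-0.001, 0.001, -1.0]]
wrist_force: [-0.1, 0.7, -0.2]
gripper_width: 0.251
```

Request:
{"method": "play_rows", "body": {
  "commands": [
    [[0,0,-0.015,0,0,0,1],[0,0,-0.03,0,0,0,1],[0,0,-0.04,0,0,0,1],[0,0,-0.045,0,0,0,1],[0,0,-0.045,0,0,0,1]]
  ]
}}

```text
time_s: 32.35
tcp_pos: [0.4406, 0.2848, 0.0089]
ee_rot: [[-0.998, 0.06, 0.0], [0.06, 0.998, 0.0], [-0.0, 0.0, -1.0]]
wrist_force: [-0.6, -0.4, -0.3]
gripper_width: 0.248
```

Request:
{"method": "play_rows", "body": {
  "commands": [
    [[0,0,-0.001,0,0,0,1],[0,0,-0.001,0,0,0,0.5],[0,0,-0.001,0,0,0,0.5],[0,0,-0.001,0,0,0,0.5],[0,0,-0.001,0,0,0,0.5]]
  ]
}}

```text
time_s: 32.85
tcp_pos: [0.4406, 0.2849, 0.008]
ee_rot: [[-0.998, 0.06, 0.0], [0.06, 0.998, 0.0], [-0.0, 0.0, -1.0]]
wrist_force: [-0.2, -0.9, 0.6]
gripper_width: 0.475
```

Request:
{"method": "play_rows", "body": {
  "commands": [
    [[0,0,0.03,0,0,0,0.5],[0,0,0.07,0,0,0,0.5],[0,0,0.12,0,0,0,0.5],[0,0,0.17,0,0,0,0.5],[0.04,-0.02,0.2,0,0,0,0.5]]
  ]
}}

```text
time_s: 33.35
tcp_pos: [0.477, 0.2682, 0.211]
ee_rot: [[-0.999, 0.054, 0.005], [0.054, 0.999, 0.005], [-0.005, 0.005, -1.0]]
wrist_force: [1.1, 0.7, -0.5]
gripper_width: 0.499
```

Request:
{"method": "play_rows", "body": {
  "commands": [
    [[0.04,-0.03,0.02,0,0,0,0.3],[0.08,-0.06,0.05,0,0,0,0],[0.12,-0.09,0.08,0,0,0,0],[0.12,-0.09,0.08,0,0,0,0],[0.12,-0.09,0.08,0,0,0,0]]
  ]
}}

```text
time_s: 33.85
tcp_pos: [0.5999, 0.1746, 0.287]
ee_rot: [[-0.998, 0.064, 0.003], [0.064, 0.998, 0.001], [-0.003, 0.001, -1.0]]
wrist_force: [-0.4, -0.1, -0.2]
gripper_width: 0.872
```

```bash
python3 - <<'E'
from h import *
s=r.sense();print(s['time_s'],s['tcp_pos'])
c=cap('wrist');d=cap('scene');P=cloud(c);z=P[...,2]
save(c,'fin.png',np.vstack([c['image'][:240],d['image'][90:420]]))
C=np.array([.436,.3372]);a=np.radians(-3.5);R=np.array([[np.cos(a),-np.sin(a)],[np.sin(a),np.cos(a)]])
L=(P[...,:2]-C)@R
m=(z>.055)&(abs(L[...,0]-.056)<.06)&(abs(L[...,1]-.054)<.06);v,u=np.nonzero(m);q=(plane(c,u,v,.068)[:,:2]-C)@R*1000
print('large pot',m.sum(),cv2.minEnclosingCircle(q.astype(np.float32)),np.nanpercentile(z[m],97))
m=(z>.010)&(abs(L[...,0])<.092)&(abs(L[...,1]+.042)<.047);q=L[m]*1000
print('brush',m.sum(),cv2.minAreaRect(q.astype(np.float32)),np.nanpercentile(z[m],[50,90,98]))
# tray from scene
P=cloud(d);z=P[...,2];C=np.array([.4388,-.3225]);a=np.radians(4.6);R=np.array([[np.cos(a),-np.sin(a)],[np.sin(a),np.cos(a)]]);L=(P[...,:2]-C)@R
ins=(abs(L).max(-1)<.088)&(z>.012)
k,l,st,ce=cv2.connectedComponentsWithStats(ins.astype(np.uint8))
for i in range(1,k):
    if st[i,4]>60: q=L[l==i]*1000;print(ce[i].round(),st[i,4],cv2.minAreaRect(q.astype(np.float32)),np.nanpercentile(z[l==i],98))
E
```

```text
33.85 [0.59989597 0.17460834 0.28704319]
large pot 1156 ((57.098106384277344, 53.91874313354492), 36.8353157043457) 0.06915972440543694
brush 2380 ((15.39834976196289, -51.07847213745117), (47.15338134765625, 118.45413208007812), 89.38259887695312) [0.01944671 0.02281718 0.02373421]
[143. 252.] 2086 ((-3.3504486083984375, 41.416534423828125), (83.39588928222656, 161.34628295898438), 84.1511459350586) 0.06686452916852406
[ 93. 264.] 1280 ((1.1845932006835938, -48.05998229980469), (147.0763702392578, 65.9161605834961), 0.6496044993400574) 0.041094979723123266
```

View pics/fin.png

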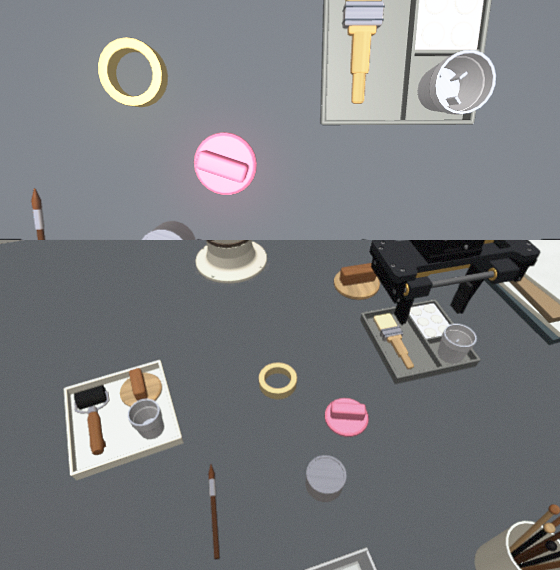

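All five pieces are in place: the brush lies in the trough and the large pot stands in the well. The roller, baren and small pot are flat in the tray, and the bystanders haven't moved.

```bash
python3 -c "
from station import r
print(r.finish_job())"
```

```text
the job is handed in; nothing more can be done
None
```

Both kits are made up and the job was handed in at about 34 s; no verdict was reported.

**Painting caddy**
- **Large pot:** it stands upright in the square well at about (57, 54) mm in the caddy frame, against a target of (56, 54). Its rim is at 69 mm, which fits the pot standing on the floor.
- **Wide brush:** it lies flat in the trough at about (-5, -51) mm. I set it a little off the trough's middle on purpose, for gripper clearance. Only its handle half was in the last wrist picture, so the lengthwise position comes from the handle end.

**Printing tray**
- **Brayer:** it is flat at about (1, -48) mm.
- **Small pot:** it stands upright at about (48, 51) mm, with its rim level at 67 mm, measured just after release.
- **Baren:** it lies grip up at about (-46, 45) mm, taken from where the gripper released it.

In the last depth check the small pot and baren merged into one blob, so I didn't re-measure them separately. The picture shows both inside the walls and clear of each other.

The slim brush, ink tin, tape roll and the other two barens appear unmoved in the final pictures. I did not re-measure them. Forces reported after each move stayed under 7 N.

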